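# Wedge a rocking hot plate until it stands firm

## Robot

A 6-joint arm with a two-finger parallel gripper is mounted at the origin on the work surface; the furniture and walls round the work are solid. World frame = base frame: x ahead of the robot, y to its left, z up, the work surface at z = 0. Lengths are in mm, angles in degrees, forces in N, time in s.
With the tool pointing down it reaches from about 350 to 850 mm from the base axis. Payload 8.1 kg.
Tool frame: the origin (TCP) lies at the very end of the fingers, on their centre line; the grasp point (between the pads) lies 19 mm behind it (r.grip_point_offset is the distance from the TCP to the grasp point, in mm); z points along the fingers, y is the line along which they close (so a half turn about z gives the same grasp; the last joint's range is limited). The gripper opens to 85 mm and grips with 20 to 120 N. Pads are 22 mm wide; open, the fingers measure 114 mm over their backs; the gripper's body (76 mm by 85 mm) begins 54 mm behind the grasp point. The pads swing forward as they close: fully open they stand 13 mm farther back than shut.
Start: joints at [62.601, 7.471, 85.268, -0, 87.261, -4.893], TCP at [229.645, 554.318, 231.292] pointing down, gripper open.
Joint ranges: [-169.43, 169.43], [-51.17, 129.36], [1.28, 143.12], [-76.62, 256.62], [0, 156.53], [-152.29, 152.29]. Speed limits (degrees/s): [136.94, 136.94, 159.86, 180, 180, 180].

## Interface

Orientations are given as [roll, pitch, yaw] about the fixed x, y, z axes, in that order (R = Rz(yaw) Ry(pitch) Rx(roll)).
In Python, from bench import status, eyes, r gives the robot as it stands.
- The arm moves only by the shell command python3 -m handwheel 'ROWS' [FORCE]. ROWS is a JSON object whose one key "series" holds a list that holds one entry, the list of rows, each a list of 7 numbers: the shift along the tool's x, y, z in cm, then the turn, a rotation vector about the tool's x, y, z in rad, then the opening, from 0 (shut) to 1 (fully open). In form: {"series": [[[tx, ty, tz, rx, ry, rz, claw], ...]]}. A call has 1 to 12 rows; each row is the pose to reach, as a shift and turn from the pose commanded when the call began, along the tool's axes at that moment; what a row does not reach only later rows make up. A row lasts 1/8 s, in which the tool goes at most 62.5 mm and 10.7 degrees, less where a joint would pass 70% of its speed; a pose out of reach is approached as far as the arm can. A call with a gripper value outside its range is refused whole. The fingers move at their own pace and stop on an object; FORCE is the grip in N (left out, the last holds). Time passes only in rows, so rows that repeat a pose let the fingers close. It gives the time, the measured TCP pose, the force, the opening and the grip force at its end, in the units of the state.
- status.sense(): the state, without advancing time (a new reading comes with each control period).
- eyes.snapshot(name): name is "scene" or "top" or "wrist"; returns a dict with "img" (384x512x3 uint8, red, green, blue), "mtx" (3x3 intrinsics, pixels), "R" (3x3) and "t" (3): a world point X has camera coordinates R X + t. Camera axes: x right, y down, z forward; pixel columns grow to the right and rows downward; lengths in mm; the calibration is good to about 2 mm. The wrist camera is an equidistant fisheye: a pixel r from the principal point sees the ray r / f radians off the axis. A picture is of the moment at which its call begins. There is no depth.
- r.hand_in(): hands the job in; it is judged then, once.
The state is a dict: "time": time; "joint_pos": joint angles; "qd": joint speeds; "joint_efforts": joint torques, N m; "tool_pos": TCP position; "tcp_rot": TCP orientation; "ft_force": force on the tool from outside, world axes, zero at the start; "wrist_torque": the same for the moment, N m; "finger_gap": finger opening in mm; "grip_force": force on a finger pad.
Only numpy, scipy, OpenCV 4.12 (cv2) and the standard library are available. Lean on these libraries where they do the work, as an engineer would, in place of code of your own. Each camera call takes 0.05 s, during which the arm holds its last target. There are 200 camera calls.

## Task

The hot plate on the bench rocks because the rubber foot at its front left corner sits too deep. Press that corner down with the fingertips to feel it rock, let it come back up, then push the wooden wedge along the bench, thin end first, under that foot until it is snug. Press the same corner firmly again to make sure that it no longer gives (if it does, push the wedge in further and try again), then take the hand away; only push and press, lift nothing, do not shove the hot plate along the bench, and leave the other things where they are.

Things in the scene. Friction and masses are not known exactly. Their poses are not given: they have to be found in the camera images.
- hotplate: Electric hot plate, loose, 3.3 kg: white casing 200 (x) by 240 mm (y), z 16 to 70 mm, a round dark plate on top (172 mm across, centre at x = +10, top at z = 82 mm), a dial sticking 20 mm out of the front at y = -45. Origin at bench level under its centre; x to its back, y to its left. Four rubber feet, 20 mm across, at x = +-78, y = +-98 mm; three are 16 mm high, the front left is shorter.
- press_corner (a point): Where to press: flat top of the casing at its front left corner, 20 mm in from both edges, 70 mm above the bench. Unwedged, 1 to 3 N down here tips the hot plate over its diagonal until the short foot lands (6 to 9.5 mm lower there, 0.05 to 0.08 rad); let go, it tips back level. With the wedge snug, a firm press (10 to 15 N) moves it less than about 1 mm.
- foot_place (a point): Point at bench level below the centre of the short front left foot (x = -78, y = +98 mm of the hot plate; 22 mm in from the front and left faces). The foot's flat underside, 20 mm across, hangs 6 to 9.5 mm above the bench while the hot plate stands level; how much is not known beforehand.
- wedge: Light wooden wedge, loose, 60 g, lying flat in front of that corner: 120 mm long (x), 50 mm wide (y), 3 mm thick at the thin end (+x), 17 mm at the blunt end (-x) that is pushed. Origin: middle of the underside. It slides lightly until snug, then resists sharply: about 10 N is enough, far more may shift the hot plate. Snug, the foot's centre is 14 to 44 mm in from the thin end.
- nut_driver: Yellow-handled nut driver, 197 mm long, lying to the right of the wedge in front of the hot plate. Bystander.
- glue_bottle: White glue bottle with a red cap, 99 mm high, standing left of the hot plate. Bystander.
- loose_foot: Black rubber foot, 25 mm across, 12 mm high, lying left of the hot plate. Bystander.
- thermostat: Small round thermostat on a metal strap, 25 x 50 x 28 mm, right of the hot plate. Bystander.
- cutters: Blue-handled cutters, 150 mm long, lying to the left. Bystander.
- tape: Roll of black tape, 58 mm across, 19 mm high, lying to the right. Bystander.
There are look-alikes about, which are no part of the job. What is meant by the wedge is not yellow, and is the larger of those in its own colour.

How it is judged:
By the outcome, as a careful person would: the job done as asked, in the order asked, and still so for the second after the job is handed in, with the robot touching nothing.
It also fails if it takes over 72 s, if anything falls off the work surface, if the arm or the gripper's body presses on something with over 40 N, if the wrist force passes 120 N, or if a joint passes its speed limit or range.

## Working session

There is one attempt and no reset: what is moved stays moved. The work goes in short steps, Python scripts to look and compute and a shell command to move; the robot and the scene stay as the last step left them, time stands still between calls to the robot, and variables do not carry over. Pictures are saved under pics/ and viewed, at most 10 in all, crops included, and the job is handed in when it is done.

```bash
mkdir -p pics; ls
python3 - <<'E'
from bench import status,eyes,r
import cv2
s=status.sense();print(s)
for n in("top","scene"):
    d=eyes.snapshot(n);cv2.imwrite(f"pics/{n}0.png",d["img"][:,:,::-1]);print(n,d["mtx"].tolist(),d["R"].tolist(),d["t"].tolist())
E
```

```text
pics
{'time': 0.0, 'joint_pos': array([ 6.26022017e+01,  7.51471388e+00,  8.53302790e+01,  3.07944682e-04,
        8.72630409e+01, -4.89254025e+00]), 'qd': array([ 0.01938735,  0.10999116, -0.03956779, -0.05825222, -0.09812815,
       -0.05695541]), 'joint_efforts': array([ 1.93212843e-03, -5.69387090e+01, -5.00571048e+01,  2.41447460e-04,
        1.43238658e-02, -5.85193334e-05]), 'tool_pos': array([229.37230216, 553.81418145, 230.23898056]), 'tcp_rot': array([-1.79892386e+02, -9.52033767e-03,  1.57494718e+02]), 'ft_force': array([-0.09379975,  0.54480758, -0.04207647]), 'wrist_torque': array([-0.04186872, -0.02605682,  0.08315557]), 'grip_force': 0.0, 'finger_gap': 85.198680289064}
top [[390.2066320740341, 0.0, 253.24745951064375], [0.0, 390.2066320740341, 189.55726866736424], [0.0, 0.0, 1.0]] [[-0.02062776387791483, -0.9996354088911857, 0.01742253277652151], [-0.9916846323127857, 0.018243393308266704, -0.1273921843570283], [0.12702789218141108, -0.019905473909250793, -0.9916993933225915]] [13.134551075797752, 618.6156463201669, 1185.6169570731915]
scene [[412.75431731681465, 0.0, 250.9907876694474], [0.0, 412.75431731681465, 187.88960794883528], [0.0, 0.0, 1.0]] [[0.5693347061830056, -0.8219027912013195, -0.018270034236172388], [-0.5906339947381599, -0.393473619802637, -0.704506916061903], [0.5718474242270869, 0.4118911413649124, -0.7094619165747772]] [-356.55899549432917, 416.2911275434577, 922.0243747060622]
```

View pics/top0.png

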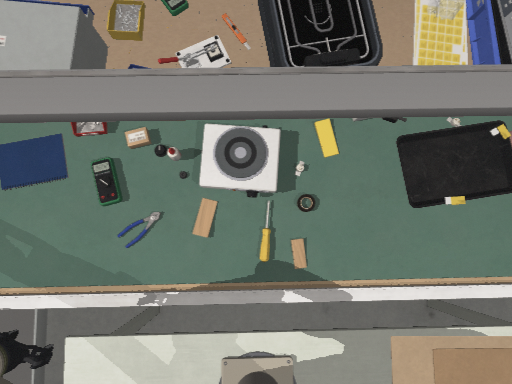

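View pics/scene0.png

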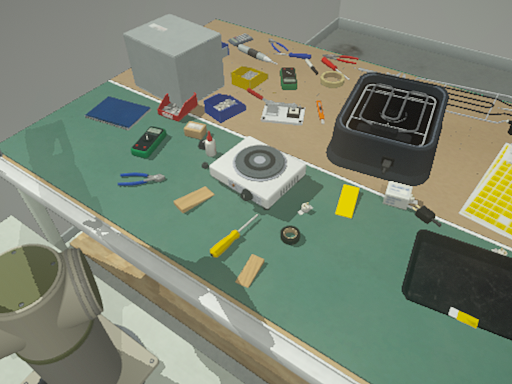

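The top view shows three wedge candidates: the large wooden one at (205,218), a small wooden one at (299,253) and a yellow one at (327,138). The hot plate is at (241,158), and its front left corner is near (202,188). By the description the wedge is the one at (205,218). I'll check this in a close crop.

Run:
```python
import cv2
a=cv2.imread("pics/top0.png")[115:275,150:320];cv2.imwrite("pics/c1.png",cv2.resize(a,None,fx=3.75*1.0,fy=3.75,interpolation=cv2.INTER_CUBIC))
```

```text
(no output)
```

View pics/c1.png

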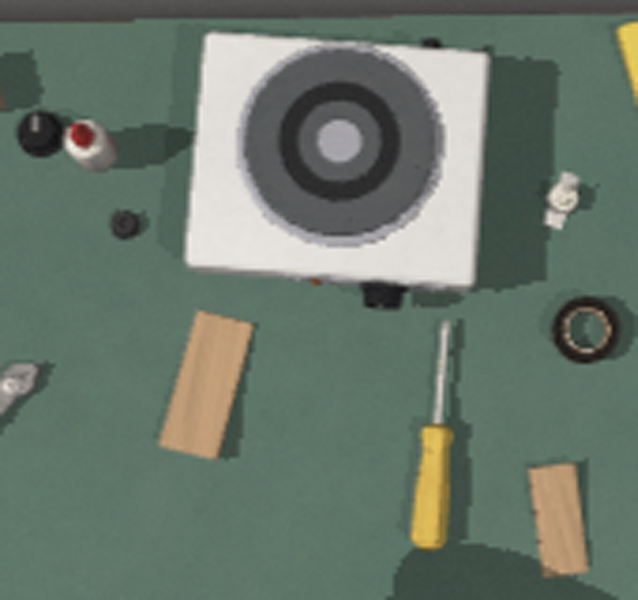

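The crop shows the large wooden wedge with its blunt end at the bottom, where the shadow is thicker: corners (160,446) and (217,459), thin end (198,311) and (253,323). The casing corners are FL (187,266), FR (475,288), BR (489,53) and BL (206,33).

```bash
cat > h.py <<'E'
import numpy as np
from scipy.optimize import least_squares
def proj(d,X):
    c=np.array(X)@np.array(d["R"]).T+d["t"]; p=c@np.array(d["mtx"]).T; return p[:,:2]/p[:,2:]
def place(p,L):
    c,s=np.cos(p[2]),np.sin(p[2]);L=np.array(L,float)
    return np.c_[p[0]+c*L[:,0]-s*L[:,1],p[1]+s*L[:,0]+c*L[:,1],L[:,2]]
def fit(d,L,px,p0):
    o=least_squares(lambda p:(proj(d,place(p,L))-px).ravel(),p0);return o.x,np.abs(o.fun).max()
HP=[[-100,120,70],[-100,-120,70],[100,-120,70],[100,120,70]]
WD=[[60,25,3],[60,-25,3],[-60,-25,17],[-60,25,17]]
WR=[[60,25,17],[60,-25,17],[-60,-25,3],[-60,25,3]]
def yaw(a): return [a[0],a[1],np.rad2deg(a[2])]
E
python3 - <<'E'
from h import *
from bench import eyes,status
import cv2
d=eyes.snapshot("top")
f=lambda c:(np.array(c)+.5)/3.75-.5+[150,115]
h,e=fit(d,HP,f([[187,266],[475,288],[489,53],[206,33]]),[600,0,0]);print("hp",yaw(h),e)
for L in(WD,WR):
    w,e=fit(d,L,f([[198,311],[253,323],[217,459],[160,446]]),[450,50,0]);print("w",yaw(w),e)
    if L is WD:W=w
print("press",place(h,[[-80,100,70]]),"foot",place(h,[[-78,98,0]]))
print("wedge ends",place(W,[[60,0,3],[-60,0,17]]))
ds=eyes.snapshot("scene");im=ds["img"][:,:,::-1].copy()
for p in np.r_[proj(ds,place(h,HP)),proj(ds,place(W,WD))]: cv2.circle(im,(int(p[0]*4),int(p[1]*4)),8,(0,0,255),1,shift=2)
cv2.imwrite("pics/s1.png",cv2.resize(im[120:280,150:350],None,fx=3.75,fy=3.75))
E
```

```text
hp [np.float64(717.2212385297825), np.float64(40.03432927539258), np.float64(-5.107813743768012)] 0.8925307109259109
w [np.float64(537.3435128501418), np.float64(156.05956736861305), np.float64(-14.633898462666782)] 0.38555256916669123
w [np.float64(536.6954881710739), np.float64(156.23839357393933), np.float64(-15.977879804811487)] 0.7267183751348512
press [[646.44193705 146.75963312  70.        ]] foot [[648.25593465 144.589515     0.        ]]
wedge ends [[595.39710486 140.90105641   3.        ]
 [479.28992084 171.21807833  17.        ]]
```

View pics/s1.png

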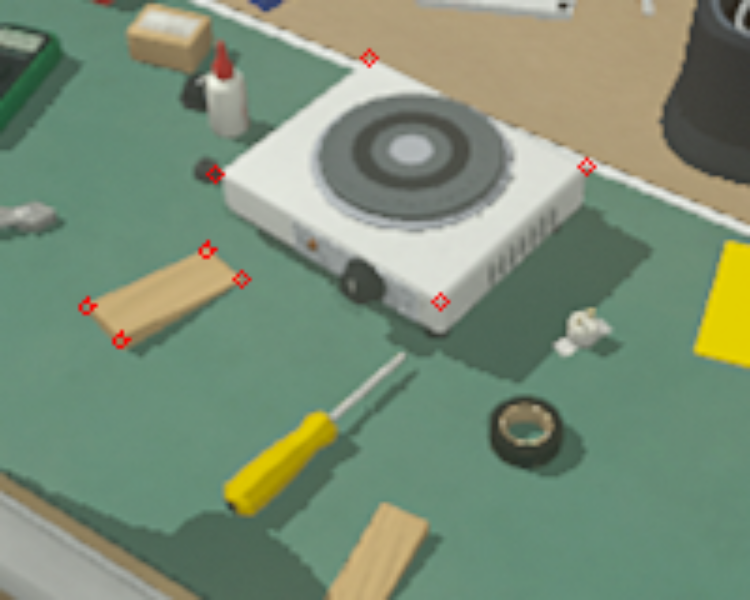

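The wedge reprojects well in the scene view. The hot plate comes out about 3 px too far back, because from above I clicked the bottom edge of its front face (z=16). I'll refit it using both views.

Run:
```python
from h import *
from bench import eyes
import cv2
d=eyes.snapshot("top");ds=eyes.snapshot("scene")
f=lambda c:(np.array(c)+.5)/3.75-.5+[150,115]
g=lambda c:(np.array(c)+.5)/3.75-.5+[150,120]
H2=[[-100,120,16],[-100,-120,16],[100,-120,70],[100,120,70]]
pt=f([[187,266],[475,288],[489,53],[206,33]])
h,e=fit(d,H2,pt,[600,0,0]);print("hp",yaw(h),e)
ps=g([[225,180],[440,319],[585,180],[376,66]])
o=least_squares(lambda p:np.r_[proj(d,place(p,H2))-pt,proj(ds,place(p,HP))-ps].ravel(),h);print(yaw(o.x),o.fun.round(1))
w,_=fit(d,WD,f([[198,311],[253,323],[217,459],[160,446]]),[450,50,0])
H=o.x;print("press",place(H,[[-80,100,70]]),"foot",place(H,[[-78,98,0]]),"frontface FL",place(H,[[-100,120,0]]))
a=w[2];fp=place(H,[[-78,98,0]])[0,:2]-w[:2];c,s=np.cos(a),np.sin(a);print("foot in wedge frame",c*fp[0]+s*fp[1],-s*fp[0]+c*fp[1])
im=ds["img"][:,:,::-1].copy()
for p in proj(ds,place(H,HP+[[-100,120,16],[-100,-120,16]])): cv2.circle(im,(int(p[0]*4),int(p[1]*4)),8,(0,0,255),1,shift=2)
it=d["img"][:,:,::-1].copy()
for p in proj(d,place(H,HP+[[-100,120,16],[-100,-120,16]])): cv2.circle(it,(int(p[0]*4),int(p[1]*4)),8,(0,0,255),1,shift=2)
A=cv2.resize(im[125:225,195:315],None,fx=3.3,fy=3.3);B=cv2.resize(it[115:215,185:305],None,fx=3.3,fy=3.3)
cv2.imwrite("pics/s2.png",np.hstack([A,B]))
```

```text
hp [np.float64(720.6723046308881), np.float64(40.58504766516127), np.float64(-5.308236836947591)] 1.7436296733588676
[np.float64(716.5488249333499), np.float64(36.898342328104135), np.float64(-5.750970553506161)] [ 1.8  2.7 -0.1  2.9  2.1  0.2  1.  -0.7 -1.9 -2.   0.1 -3.6  1.5 -2.6
 -0.9 -2.1]
press [[646.97197083 144.41141768  70.        ]] foot [[648.76149464 142.22107421   0.        ]] frontface FL [[629.07673272 166.31485242   0.        ]]
foot in wedge frame 111.29975012723453 14.759274371184555
```

View pics/s2.png

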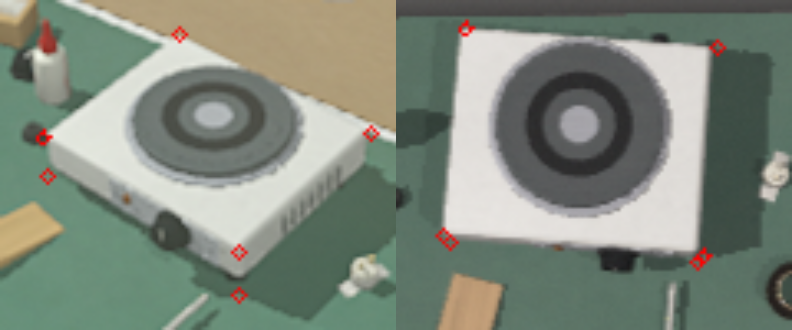

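The joint fit disagrees by 2-3 px, so my clicked corners are too rough. I'll fit the casing silhouette numerically in both views instead.

```bash
cat >> h.py <<'E'
import cv2
def hullmask(im,seed):
    hsv=cv2.cvtColor(im,cv2.COLOR_RGB2HSV); m=((hsv[:,:,1]<45)&(hsv[:,:,2]>120)).astype(np.uint8)
    n,lab,st,_=cv2.connectedComponentsWithStats(m,connectivity=4); k=lab[seed[1],seed[0]]
    pts=cv2.findNonZero((lab==k).astype(np.uint8)); return cv2.convexHull(pts)[:,0].astype(float),st[k]
BOX=[[sx*100,sy*120,z] for sx in(-1,1) for sy in(-1,1) for z in(16,70)]
def ras(poly):
    m=np.zeros((384*4,512*4),np.uint8); cv2.fillConvexPoly(m,np.round((poly+.5)*4).astype(np.int32),1);return m
def boxhull(d,p,B=BOX): return cv2.convexHull(proj(d,place(p,B)).astype(np.float32))[:,0]
E
python3 - <<'E'
from h import *
from bench import eyes
from scipy.optimize import minimize
D=[eyes.snapshot("top"),eyes.snapshot("scene")];seeds=[(210,180),(230,175)]
M=[]
for d,s in zip(D,seeds):
    hu,st=hullmask(d["img"],s);q=cv2.approxPolyDP(hu.astype(np.float32)[:,None],2,True)[:,0];print(st,q.tolist());M.append(ras(hu))
def cost(p,idx): 
    pp=[p[0],p[1],p[2]/500]
    return sum((ras(boxhull(D[i],pp))!=M[i]).sum()/M[i].sum() for i in idx)
for idx in([0],[1],[0,1]):
    o=minimize(cost,[717,39,-.09*500],args=(idx,),method="Nelder-Mead",options=dict(initial_simplex=[[717,39,-45],[730,39,-45],[717,50,-45],[717,39,-25]]))
    print(idx,o.x[:2],np.rad2deg(o.x[2]/500),o.fun)
E
```

```text
[ 199  123   82   69 2921] [[279.0, 129.0], [274.0, 191.0], [199.0, 185.0], [204.0, 124.0]]
[ 188  113  230   97 3913] [[417.0, 203.0], [412.0, 208.0], [405.0, 209.0], [266.0, 208.0], [210.0, 174.0], [188.0, 113.0], [412.0, 186.0]]
[0] [721.2985649   41.47216931] -5.258015424850722 0.02924373124395726
[1] [733.0409626   23.64270504] -5.765364010609851 0.6011082053512423
[0, 1] [722.42634634  41.58389956] -5.273392661053929 0.6537319790109501
```

Run:
```python
from h import *
from bench import eyes
from scipy.optimize import minimize
d=eyes.snapshot("scene");im=d["img"];hsv=cv2.cvtColor(im,cv2.COLOR_RGB2HSV)
print(hsv[175:215:3,266].tolist())
m=np.zeros((384,512),np.uint8)
gc=np.full((384,512),cv2.GC_BGD,np.uint8)
x0,y0,w,h=200,128,120,90;gc[y0:y0+h,x0:x0+w]=cv2.GC_PR_BGD
for p in [(230,172),(265,195),(290,180),(245,150),(280,165)]: pass
cv2.fillConvexPoly(gc,np.array([[220,168],[266,200],[300,170],[250,145]],np.int32),cv2.GC_FGD)
dist=((hsv[:,:,1]<45)&(hsv[:,:,2]>90));roi=np.zeros_like(dist);roi[y0:y0+h,x0:x0+w]=1
gc[dist&roi&(gc!=cv2.GC_FGD)]=cv2.GC_PR_FGD
cv2.grabCut(np.ascontiguousarray(im),gc,None,np.zeros((1,65)),np.zeros((1,65)),4,cv2.GC_INIT_WITH_MASK)
fg=((gc==1)|(gc==3)).astype(np.uint8);n,lab,st,_=cv2.connectedComponentsWithStats(fg,connectivity=4);k=lab[175,250]
hu=cv2.convexHull(cv2.findNonZero((lab==k).astype(np.uint8)))[:,0]
print(st[k],cv2.approxPolyDP(hu[:,None],2,True)[:,0].tolist())
p=[721.3,41.5,np.deg2rad(-5.26)]
print("pred top",proj(d,place(p,HP)).round(0).tolist(),"bottom",proj(d,place(p,np.array(HP)-[0,0,54])).round(0).tolist())
big=cv2.resize(im[125:225,195:320,::-1],None,fx=6,fy=6,interpolation=cv2.INTER_CUBIC);
for q in proj(d,place(p,BOX)): cv2.circle(big,tuple(int(v) for v in (q+.5-[195,125])*6),4,(0,0,255),1)
cv2.imwrite("pics/s3.png",big)
```

```text
[[67, 19, 123], [80, 12, 124], [41, 10, 206], [38, 9, 222], [40, 10, 222], [40, 10, 222], [40, 10, 223], [43, 10, 223], [40, 11, 209], [41, 12, 166], [43, 14, 160], [45, 16, 130], [72, 63, 106], [72, 65, 141]]
[ 209  136   99   73 4007] [[307, 162], [305, 173], [268, 208], [213, 176], [209, 167], [243, 136], [250, 136]]
pred top [[207.0, 165.0], [267.0, 199.0], [307.0, 163.0], [248.0, 134.0]] bottom [[209.0, 177.0], [267.0, 212.0], [305.0, 176.0], [249.0, 146.0]]
```

View pics/s3.png

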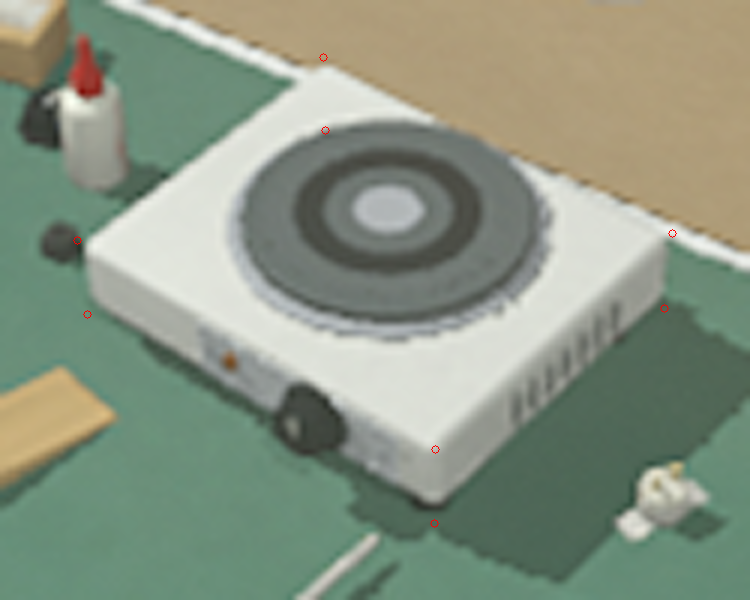

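The casing has rounded vertical corners, which explains the overhang. The silhouette fit (721.3, 41.5, -5.3°) agrees in both views to about 1 px. That puts the press point at (651,148,70) and the foot at (653,146), both in reach. Next I'll work out the move to a point above the press corner.

```bash
cat > go.py <<'E'
import sys,numpy as np
from scipy.spatial.transform import Rotation as Q
from bench import status
s=status.sense();R=Q.from_euler("xyz",s["tcp_rot"],degrees=True)
def row(x,y,z,yaw):
    T=Q.from_euler("xyz",[180,0,yaw],degrees=True)
    return np.r_[R.inv().apply(np.array([x,y,z])-s["tool_pos"])/10,(R.inv()*T).as_rotvec()].round(3).tolist()
print(s["time"],s["tool_pos"].round(1),s["tcp_rot"].round(1),s["ft_force"].round(2),round(s["finger_gap"],1))
for a in sys.argv[1:]: print(row(*map(float,a.split(","))))
E
python3 go.py 651,148,150,174.7 651,148,90,174.7
```

```text
0.45 [229.6 554.3 231.2] [-180.    -0.   157.5] [ 0.03 -0.06 -0.6 ] 85.7
[-54.479, -21.406, 8.124, -0.0, -0.0, -0.3]
[-54.479, -21.405, 14.124, -0.0, -0.0, -0.3]
```

```bash
python3 -m handwheel '{"series":[[[-27.2,-10.7,4,0,0,-0.15,0],[-54.5,-21.4,8.1,0,0,-0.3,0],[-54.5,-21.4,8.1,0,0,-0.3,0],[-54.5,-21.4,8.1,0,0,-0.3,0],[-54.5,-21.4,8.1,0,0,-0.3,0],[-54.5,-21.4,8.1,0,0,-0.3,0],[-54.5,-21.4,8.1,0,0,-0.3,0],[-54.5,-21.4,8.1,0,0,-0.3,0],[-54.5,-21.4,8.1,0,0,-0.3,0],[-54.5,-21.4,8.1,0,0,-0.3,0],[-54.5,-21.4,8.1,0,0,-0.3,0],[-54.5,-21.4,8.1,0,0,-0.3,0]]]}' 20; python3 go.py 651,148,90,174.7
```

```text
time: 1.95
tool_pos: [650.8, 148.5, 150.2]
tcp_rot: [180.0, -0.0, 174.7]
ft_force: [0.3, 0.8, 0.6]
finger_gap: -0.1
grip_force: 0.0
1.95 [650.8 148.5 150.2] [180.   -0.  174.7] [0.33 0.85 0.59] -0.1
[-0.031, -0.053, 6.02, 0.0, -0.001, -0.0]
```

```bash
python3 -m handwheel '{"series":[[[0,0,4,0,0,0,0],[0,0,7,0,0,0,0],[0,0,7.3,0,0,0,0],[0,0,7.5,0,0,0,0],[0,0,7.5,0,0,0,0]]]}'
python3 - <<'E'
from bench import eyes
import cv2,numpy as np
a=eyes.snapshot("wrist")["img"][:,:,::-1];b=eyes.snapshot("scene")["img"][110:250,150:350,::-1]
cv2.imwrite("pics/w1.png",np.hstack([cv2.resize(a,(400,300)),cv2.resize(b,(400,300),interpolation=cv2.INTER_CUBIC)]))
E
```

```text
time: 2.58
tool_pos: [652.3, 148.6, 77.4]
tcp_rot: [180.0, 0.2, 174.7]
ft_force: [0.2, 0.7, 0.8]
finger_gap: -0.0
grip_force: 0.0
```

View pics/w1.png

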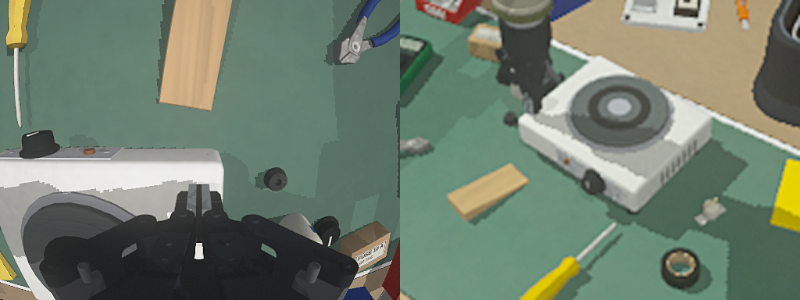

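The wrist view shows the shut fingertips (200,190) over the casing's front left corner. The front edge is at row 150 and the left edge at column 222. Pressing gently now.

```bash
python3 -m handwheel '{"series":[[[0,0,0.3,0,0,0,0],[0,0,0.5,0,0,0,0],[0,0,0.7,0,0,0,0],[0,0,0.8,0,0,0,0],[0,0,0.9,0,0,0,0],[0,0,0.9,0,0,0,0]]]}'
```

```text
time: 3.42
tool_pos: [651.2, 148.1, 66.3]
tcp_rot: [180.0, 0.0, 174.7]
ft_force: [-1.2, 1.4, 1.2]
finger_gap: -0.1
grip_force: 0.9
```

```bash
python3 -m handwheel '{"series":[[[0,0,0.1,0,0,0,0],[0,0,0.2,0,0,0,0],[0,0,0.3,0,0,0,0],[0,0,0.3,0,0,0,0]]]}'
```

```text
time: 3.92
tool_pos: [651.3, 148.0, 63.2]
tcp_rot: [-180.0, 0.0, 174.7]
ft_force: [-0.3, 0.7, 1.3]
finger_gap: -0.0
grip_force: 0.8
```

```bash
python3 -m handwheel '{"series":[[[0,0,0.1,0,0,0,0],[0,0,0.15,0,0,0,0],[0,0,0.15,0,0,0,0]]]}'
```

```text
time: 4.3
tool_pos: [651.3, 148.1, 62.8]
tcp_rot: [180.0, 0.0, 174.7]
ft_force: [-5.4, 0.4, 8.9]
finger_gap: 0.1
grip_force: 4.2
```

```bash
python3 -m handwheel '{"series":[[[0,0,0.05,0,0,0,0],[0,0,0.1,0,0,0,0],[0,0,0.1,0,0,0,0]]]}'
```

```text
time: 4.68
tool_pos: [651.3, 148.1, 62.6]
tcp_rot: [180.0, 0.0, 174.7]
ft_force: [-7.8, 0.6, 13.8]
finger_gap: 0.3
grip_force: 7.1
```

The corner gave about 7 mm (70 → 63), and then the foot landed with the force rising sharply. Now I'll lift off and go behind the wedge's blunt end.

```bash
python3 -m handwheel '{"series":[[[0,0,-0.2,0,0,0,0],[0,0,-0.5,0,0,0,0],[0,0,-0.9,0,0,0,0],[0,0,-1.3,0,0,0,0],[0,0,-3,0,0,0,0],[0,0,-6,0,0,0,0],[0,0,-6,0,0,0,0]]]}'; python3 go.py 443,173.5,120,165.4 443,173.5,20,165.4 443,173.5,6,165.4;  python3 - <<'E'
from h import *
from bench import eyes
d=eyes.snapshot("top");print(hullmask(d["img"],(210,180))[1])
E
```

```text
time: 5.55
tool_pos: [653.8, 148.4, 125.7]
tcp_rot: [179.9, 0.4, 174.7]
ft_force: [1.0, 0.3, 0.9]
finger_gap: 0.2
grip_force: 0.0
5.55 [653.8 148.4 125.7] [179.9   0.4 174.7] [0.95 0.25 0.9 ] 0.2
[21.23, 0.545, 0.422, 0.002, 0.007, 0.162]
[21.298, 0.528, 10.422, 0.002, 0.007, 0.162]
[21.307, 0.526, 11.822, 0.002, 0.007, 0.162]
[ 156  120   75  134 3812]
```

```bash
python3 -m handwheel '{"series":[[[6,0.2,0,0,0,0.08,0],[12,0.3,0,0,0,0.162,0],[18,0.5,0,0,0,0.162,0],[21,0.6,0,0,0,0.162,0],[21,0.6,2,0,0,0.162,0],[21,0.6,7,0,0,0.162,0],[21,0.6,10,0,0,0.162,0],[21,0.6,11,0,0,0.162,0],[21,0.6,11.4,0,0,0.162,0],[21,0.6,11.4,0,0,0.162,0],[21,0.6,11.4,0,0,0.162,0]]]}'
python3 - <<'E'
from bench import eyes
import cv2,numpy as np
a=eyes.snapshot("wrist")["img"][:,:,::-1]
t=eyes.snapshot("top")["img"][115:275,150:320,::-1];cv2.imwrite("pics/t_raw1.png",t)
cv2.imwrite("pics/w2.png",np.hstack([cv2.resize(a,(400,300)),cv2.resize(t,(400,376),interpolation=cv2.INTER_CUBIC)[:300]*1]) if 0 else np.vstack([np.hstack([cv2.resize(a,(425,400)),cv2.resize(t,(375,400),interpolation=cv2.INTER_CUBIC)])]))
E
```

```text
time: 6.98
tool_pos: [443.8, 173.7, 8.1]
tcp_rot: [179.9, 0.1, 165.4]
ft_force: [0.2, 0.5, 0.6]
finger_gap: 0.3
grip_force: 0.0
```

View pics/w2.png

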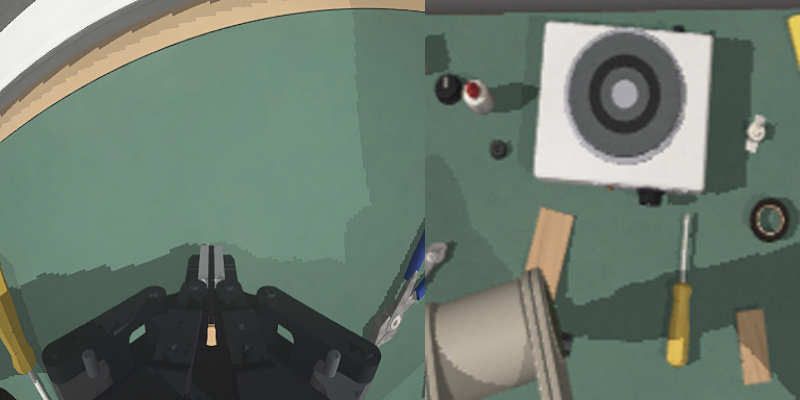

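```bash
python3 -m handwheel '{"series":[[[-1.5,0,0.1,0,0,0,0],[-2.2,0,0.1,0,0,0,0],[-2.7,-0.03,0.1,0,0,-0.01,0],[-3.3,-0.1,0.1,0,0,-0.03,0],[-3.9,-0.19,0.1,0,0,-0.055,0],[-4.45,-0.28,0.1,0,0,-0.08,0],[-5.1,-0.35,0.1,0,0,-0.108,0],[-5.8,-0.43,0.1,0,0,-0.135,0],[-6.5,-0.52,0.1,0,0,-0.166,0],[-6.5,-0.52,0.1,0,0,-0.166,0]]]}'
python3 - <<'E'
from bench import eyes
import cv2,numpy as np
d=eyes.snapshot("scene")
cv2.imwrite("pics/p1.png",np.hstack([cv2.resize(d["img"][135:215,175:255,::-1],(400,400),interpolation=cv2.INTER_CUBIC),cv2.resize(eyes.snapshot("top")["img"][175:255,170:250,::-1],(400,400),interpolation=cv2.INTER_CUBIC)]))
E
```

```text
time: 8.32
tool_pos: [505.0, 151.8, 6.0]
tcp_rot: [180.0, 0.0, 174.9]
ft_force: [-0.0, -0.3, 0.6]
finger_gap: -0.1
grip_force: 0.0
```

View pics/p1.png

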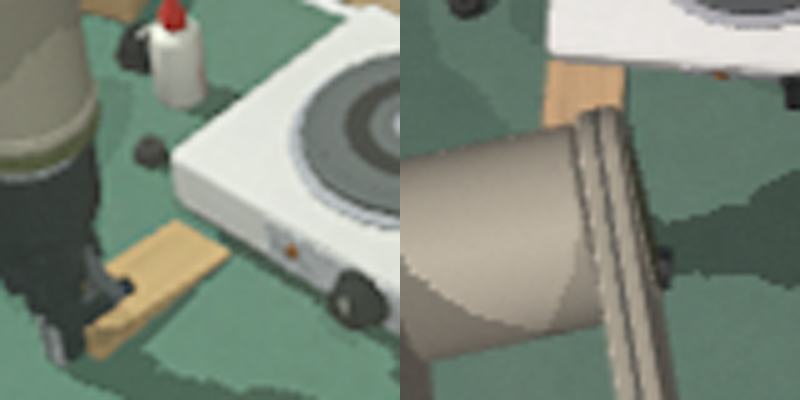

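The wedge has turned and sits in front of the corner. In the top half its left edge runs (552,62)-(543,125) and its right edge (626,68)-(626,110). In the scene half the thin edge runs (178,220)-(230,253), and the blunt right corner is near (88,325). I'll compare these with the predicted pose.

Run:
```python
from h import *
from bench import eyes
t=eyes.snapshot("top");s=eyes.snapshot("scene")
T=lambda q:(q+.5-[170,175])*5+[400,0]
S=lambda q:(q+.5-[175,135])*5
a=np.deg2rad(-5.1);u=np.array([np.cos(a),np.sin(a)]);l=np.array([-u[1],u[0]])
c=np.array([505,151.8])+11*u+7*l+60*u;p=[*c,a];print(c)
L=[[60,25,3],[60,-25,3],[-60,-25,17],[-60,25,17]]
print("top",T(proj(t,place(p,L))).round().tolist());print("scene",S(proj(s,place(p,L))).round().tolist())
# fit edge lines in top + scene thin edge/corner
iT=lambda q:(np.array(q,float)-[400,0])/5-.5+[170,175]
iS=lambda q:np.array(q,float)/5-.5+[175,135]
def ld(A,B,q): 
    e=(B-A)/np.linalg.norm(B-A);return (q-A)@np.array([-e[1],e[0]])
def res(p,blunt=True):
    P=proj(t,place(p,L));Q=proj(s,place(p,L));r=[]
    for q in iT([[552,62],[543,125]]): r.append(ld(P[0],P[3],q))
    for q in iT([[626,68],[626,110]]): r.append(ld(P[1],P[2],q))
    r+=list(Q[0]-iS([178,220]))+list(Q[1]-iS([230,253]))+list(Q[2]-iS([88,325]))
    return np.array(r)
o=least_squares(res,p);print(yaw(o.x),o.fun.round(1))
print("foot in frame",place([0,0,-o.x[2]],[[652.6-o.x[0],146.2-o.x[1],0]]))
H=[721.3,41.5,np.deg2rad(-5.26)]
print("casing bottom FL top/scene",T(proj(t,place(H,[[-100,120,16],[-100,60,16]]))).round(),S(proj(s,place(H,[[-100,120,16],[-100,60,16]]))).round())
```

```text
[576.34117572 152.46079238]
top [[553.0, 57.0], [630.0, 63.0], [613.0, 248.0], [534.0, 242.0]]
scene [[178.0, 220.0], [234.0, 254.0], [98.0, 346.0], [42.0, 309.0]]
[np.float64(579.6896507134562), np.float64(157.7700072624496), np.float64(-10.195711481760844)] [-0.3 -0.9  0.4 -1.1  0.9 -0.7  0.7  0.1 -0.2  2.4]
foot in frame [[73.80703115  1.51863558  0.        ]]
casing bottom FL top/scene [[553.  63.]
 [647.  70.]] [[173. 212.]
 [240. 253.]]
```

The prediction matches the thin edge to within a few mm: the foot sits 0.5 mm off the wedge axis and 16 mm beyond the thin end. I'll centre the fingers on the blunt end and push, slowly from 20 mm on.

```bash
python3 -m handwheel '{"series":[[[0.5,0,0,0,0,0,0],[0.5,0.7,0,0,0,0,0],[0.5,0.7,0,0,0,0,0],[0,0.7,0,0,0,0,0],[-0.6,0.7,0,0,0,0,0],[-1.2,0.7,0,0,0,0,0],[-1.7,0.7,0,0,0,0,0],[-2,0.7,0,0,0,0,0],[-2.2,0.7,0,0,0,0,0],[-2.4,0.7,0,0,0,0,0],[-2.5,0.7,0,0,0,0,0],[-2.5,0.7,0,0,0,0,0]]]}'
```

```text
time: 10.02
tool_pos: [529.9, 156.8, 5.8]
tcp_rot: [180.0, 0.0, 174.9]
ft_force: [-0.2, 0.3, 0.9]
finger_gap: 0.2
grip_force: 0.0
```

```bash
python3 -m handwheel '{"series":[[[-0.2,0,0,0,0,0,0],[-0.4,0,0,0,0,0,0],[-0.5,0,0,0,0,0,0],[-0.5,0,0,0,0,0,0]]]}'
```

```text
time: 10.52
tool_pos: [534.9, 156.3, 5.8]
tcp_rot: [180.0, 0.0, 174.9]
ft_force: [-0.3, 0.4, 0.4]
finger_gap: 0.0
grip_force: 0.0
```

```bash
python3 -m handwheel '{"series":[[[-0.1,0,0,0,0,0,0],[-0.2,0,0,0,0,0,0],[-0.3,0,0,0,0,0,0],[-0.4,0,0,0,0,0,0],[-0.4,0,0,0,0,0,0]]]}'
```

```text
time: 11.15
tool_pos: [538.9, 156.0, 5.8]
tcp_rot: [-180.0, 0.0, 174.9]
ft_force: [-0.1, -0.2, 0.3]
finger_gap: 0.0
grip_force: 0.0
```

```bash
python3 -m handwheel '{"series":[[[-0.1,0,0,0,0,0,0],[-0.2,0,0,0,0,0,0],[-0.2,0,0,0,0,0,0]]]}'
```

```text
time: 11.52
tool_pos: [540.9, 155.8, 5.8]
tcp_rot: [-180.0, 0.0, 174.9]
ft_force: [0.9, 0.0, -0.8]
finger_gap: 0.1
grip_force: 0.0
```

```bash
python3 -m handwheel '{"series":[[[-0.1,0,0,0,0,0,0],[-0.2,0,0,0,0,0,0],[-0.2,0,0,0,0,0,0]]]}'
```

```text
time: 11.9
tool_pos: [542.9, 155.6, 5.8]
tcp_rot: [180.0, 0.0, 174.9]
ft_force: [0.0, -0.5, 0.1]
finger_gap: -0.3
grip_force: 0.0
```

```bash
python3 -m handwheel '{"series":[[[-0.1,0,0,0,0,0,0],[-0.2,0,0,0,0,0,0],[-0.2,0,0,0,0,0,0]]]}'
```

```text
time: 12.28
tool_pos: [544.9, 155.4, 5.8]
tcp_rot: [180.0, 0.0, 174.9]
ft_force: [-1.2, -0.3, 0.4]
finger_gap: -0.1
grip_force: 0.0
```

```bash
python3 -m handwheel '{"series":[[[-0.1,0,0,0,0,0,0],[-0.15,0,0,0,0,0,0],[-0.15,0,0,0,0,0,0]]]}'
```

```text
time: 12.65
tool_pos: [546.3, 155.3, 5.8]
tcp_rot: [180.0, 0.0, 174.9]
ft_force: [-0.4, -0.6, -0.3]
finger_gap: -0.1
grip_force: 0.0
```

```bash
python3 -m handwheel '{"series":[[[-0.1,0,0,0,0,0,0],[-0.15,0,0,0,0,0,0],[-0.15,0,0,0,0,0,0]]]}'
```

```text
time: 13.02
tool_pos: [547.8, 155.2, 5.8]
tcp_rot: [180.0, 0.0, 174.9]
ft_force: [0.4, -0.4, -0.3]
finger_gap: -0.3
grip_force: 0.0
```

```bash
python3 -m handwheel '{"series":[[[-0.1,0,0,0,0,0,0],[-0.15,0,0,0,0,0,0],[-0.15,0,0,0,0,0,0]]]}'
```

```text
time: 13.4
tool_pos: [549.3, 155.0, 5.8]
tcp_rot: [-180.0, 0.0, 174.9]
ft_force: [0.1, 0.3, 0.3]
finger_gap: 0.1
grip_force: 0.0
```

```bash
python3 -m handwheel '{"series":[[[-0.1,0,0,0,0,0,0],[-0.15,0,0,0,0,0,0],[-0.15,0,0,0,0,0,0]]]}'
```

```text
time: 13.78
tool_pos: [550.8, 154.9, 5.8]
tcp_rot: [180.0, 0.0, 174.9]
ft_force: [-0.1, 0.5, 0.1]
finger_gap: 0.2
grip_force: 0.0
```

```bash
python3 -m handwheel '{"series":[[[-0.1,0,0,0,0,0,0],[-0.15,0,0,0,0,0,0],[-0.15,0,0,0,0,0,0]]]}'
```

```text
time: 14.15
tool_pos: [552.3, 154.8, 5.8]
tcp_rot: [180.0, 0.0, 174.9]
ft_force: [0.6, -0.1, -0.1]
finger_gap: 0.1
grip_force: 0.0
```

```bash
python3 -m handwheel '{"series":[[[-0.1,0,0,0,0,0,0],[-0.15,0,0,0,0,0,0],[-0.15,0,0,0,0,0,0]]]}'
```

```text
time: 14.52
tool_pos: [553.7, 154.6, 5.8]
tcp_rot: [-180.0, -0.0, 174.9]
ft_force: [-0.8, 0.4, 0.1]
finger_gap: -0.2
grip_force: 0.2
```

```bash
python3 -m handwheel '{"series":[[[-0.1,0,0,0,0,0,0],[-0.15,0,0,0,0,0,0],[-0.15,0,0,0,0,0,0]]]}'
```

```text
time: 14.9
tool_pos: [555.2, 154.5, 5.7]
tcp_rot: [-180.0, -0.0, 174.9]
ft_force: [0.1, -1.1, 1.1]
finger_gap: 0.0
grip_force: 0.4
```

```bash
cat > chk.py <<'E'
import cv2,numpy as np
from bench import eyes
for n,(y,x,h,w) in dict(top=(128,212,52,60),scene=(142,226,50,72)).items():
    a=cv2.imread(f"pics/{n}0.png",0)[y:y+h,x:x+w].astype(np.float32);b=cv2.cvtColor(eyes.snapshot(n)["img"],cv2.COLOR_RGB2GRAY)[y:y+h,x:x+w].astype(np.float32)
    M=np.eye(2,3,dtype=np.float32);cc,M=cv2.findTransformECC(a,b,M,cv2.MOTION_EUCLIDEAN);c=M@[w/2,h/2,1]-[w/2,h/2];print(n,cc,c.round(2),np.rad2deg(M[1,0]).round(2))
E
python3 chk.py
python3 -m handwheel '{"series":[[[-0.1,0,0,0,0,0,0],[-0.15,0,0,0,0,0,0],[-0.15,0,0,0,0,0,0]]]}'
```

```text
top 0.983554444786876 [ 0.03 -0.09] 0.94
scene 0.9974890389579005 [ 0.09 -0.06] -0.12
time: 15.38
tool_pos: [556.4, 154.4, 5.7]
tcp_rot: [-180.0, -0.0, 174.9]
ft_force: [-4.9, 0.7, 2.4]
finger_gap: -0.3
grip_force: 2.1
```

```bash
python3 -m handwheel '{"series":[[[-0.1,0,0,0,0,0,0],[-0.15,0,0,0,0,0,0],[-0.15,0,0,0,0,0,0]]]}'
```

```text
time: 15.75
tool_pos: [557.0, 154.4, 5.7]
tcp_rot: [-180.0, -0.1, 174.9]
ft_force: [-8.4, 0.1, 6.5]
finger_gap: -0.2
grip_force: 4.4
```

It is snug now: the force rises sharply at x=557. One small extra push takes it to about 10 N, and then I'll back off.

```bash
python3 -m handwheel '{"series":[[[-0.03,0,0,0,0,0,0],[-0.05,0,0,0,0,0,0],[-0.05,0,0,0,0,0,0]]]}'; python3 -m handwheel '{"series":[[[0.1,0,0,0,0,0,0],[0.3,0,0,0,0,0,0],[0.8,0,0,0,0,0,0],[2,0,0,0,0,0,0],[3,0,-1,0,0,0,0],[3,0,-4,0,0,0,0],[3,0,-10,0,0,0,0],[3,0,-12,0,0,0,0],[3,0,-12,0,0,0,0]]]}'; python3 chk.py; python3 go.py 651,148,120,174.7
```

```text
time: 16.12
tool_pos: [557.2, 154.4, 5.7]
tcp_rot: [-180.0, -0.2, 174.9]
ft_force: [-10.6, 0.4, 7.6]
finger_gap: -0.0
grip_force: 5.2
time: 17.25
tool_pos: [529.9, 157.2, 127.7]
tcp_rot: [179.9, 0.2, 174.9]
ft_force: [0.2, 0.6, -0.9]
finger_gap: -0.2
grip_force: 0.0
top 0.9989440116705233 [ 0.04 -0.07] -0.1
scene 0.9995736276368853 [ 0.04 -0.01] 0.06
17.35 [527.7 156.7 124.2] [-1.800e+02 -1.000e-01  1.749e+02] [ 0.25 -0.09 -0.1 ] -0.1
[-12.36, 0.224, 0.399, -0.001, -0.002, 0.004]
```

```bash
python3 -m handwheel '{"series":[[[-6,0.1,0,0,0,0,0],[-12.3,0.2,0,0,0,0,0],[-12.3,0.2,0,0,0,0,0],[-12.3,0.2,3,0,0,0,0],[-12.3,0.2,4.5,0,0,0,0],[-12.3,0.2,4.8,0,0,0,0],[-12.3,0.2,4.8,0,0,0,0],[-12.3,0.2,4.8,0,0,0,0]]]}'; python3 -m handwheel '{"series":[[[0,0,0.2,0,0,0,0],[0,0,0.35,0,0,0,0],[0,0,0.45,0,0,0,0],[0,0,0.5,0,0,0,0],[0,0,0.5,0,0,0,0]]]}'
```

```text
time: 18.35
tool_pos: [652.2, 148.2, 79.4]
tcp_rot: [180.0, 0.1, 174.9]
ft_force: [-0.3, -0.0, 0.4]
finger_gap: -0.1
grip_force: 0.0
time: 18.98
tool_pos: [651.4, 147.9, 72.7]
tcp_rot: [-180.0, -0.0, 174.9]
ft_force: [0.2, 0.8, -0.7]
finger_gap: -0.0
grip_force: 0.0
```

```bash
python3 -m handwheel '{"series":[[[0,0,0.05,0,0,0,0],[0,0,0.1,0,0,0,0],[0,0,0.1,0,0,0,0]]]}'
```

```text
time: 19.35
tool_pos: [651.5, 147.9, 71.7]
tcp_rot: [-180.0, -0.0, 174.9]
ft_force: [-0.3, 0.6, -0.9]
finger_gap: 0.1
grip_force: 0.0
```

```bash
python3 -m handwheel '{"series":[[[0,0,0.05,0,0,0,0],[0,0,0.1,0,0,0,0],[0,0,0.1,0,0,0,0]]]}'
```

```text
time: 19.73
tool_pos: [651.5, 147.9, 70.7]
tcp_rot: [-180.0, -0.0, 174.9]
ft_force: [0.2, -0.5, -0.5]
finger_gap: -0.5
grip_force: 0.0
```

```bash
python3 -m handwheel '{"series":[[[0,0,0.05,0,0,0,0],[0,0,0.1,0,0,0,0],[0,0,0.1,0,0,0,0]]]}'
```

```text
time: 20.1
tool_pos: [651.5, 148.0, 70.1]
tcp_rot: [180.0, 0.0, 174.9]
ft_force: [-1.0, -0.0, 2.7]
finger_gap: 0.4
grip_force: 1.4
```

```bash
python3 -m handwheel '{"series":[[[0,0,0.05,0,0,0,0],[0,0,0.1,0,0,0,0],[0,0,0.1,0,0,0,0]]]}'
```

```text
time: 20.48
tool_pos: [651.5, 148.0, 69.9]
tcp_rot: [180.0, 0.0, 174.9]
ft_force: [-5.7, -0.5, 8.4]
finger_gap: -0.1
grip_force: 4.6
```

```bash
python3 -m handwheel '{"series":[[[0,0,0.05,0,0,0,0],[0,0,0.08,0,0,0,0],[0,0,0.08,0,0,0,0],[0,0,0.08,0,0,0,0],[0,0,0.08,0,0,0,0]]]}'
```

```text
time: 21.1
tool_pos: [651.5, 148.1, 69.8]
tcp_rot: [180.0, 0.0, 174.9]
ft_force: [-7.9, -0.9, 14.3]
finger_gap: -0.1
grip_force: 6.9
```

The corner holds 14 N with about 0.4 mm of give. Lifting off and withdrawing.

```bash
python3 -m handwheel '{"series":[[[0,0,-0.1,0,0,0,0],[0,0,-0.3,0,0,0,0],[0,0,-0.8,0,0,0,0],[0,0,-3,0,0,0,0],[0,0,-9,0,0,0,0],[6,0,-13,0,0,0,0],[12,2,-15,0,0,0,0],[18,8,-15,0,0,0,0],[22,14,-15,0,0,0,0],[24,18,-15,0,0,0,0],[24,18,-15,0,0,0,0],[24,18,-15,0,0,0,0]]]}'; python3 chk.py
python3 - <<'E'
from bench import eyes
import cv2,numpy as np
f=lambda n,y,x:cv2.resize(eyes.snapshot(n)["img"][y:y+160,x:x+160,::-1],(400,400),interpolation=cv2.INTER_CUBIC)
cv2.imwrite("pics/end.png",np.hstack([f("top",115,155),f("scene",110,170)]))
E
```

```text
time: 22.6
tool_pos: [427.7, 350.3, 219.7]
tcp_rot: [179.9, 0.1, 175.1]
ft_force: [0.3, -0.7, 0.2]
finger_gap: 0.1
grip_force: 0.0
top 0.9987818733899747 [ 0.05 -0.07] -0.1
scene 0.9995743944593236 [ 0.04 -0.  ] 0.07
```

View pics/end.png

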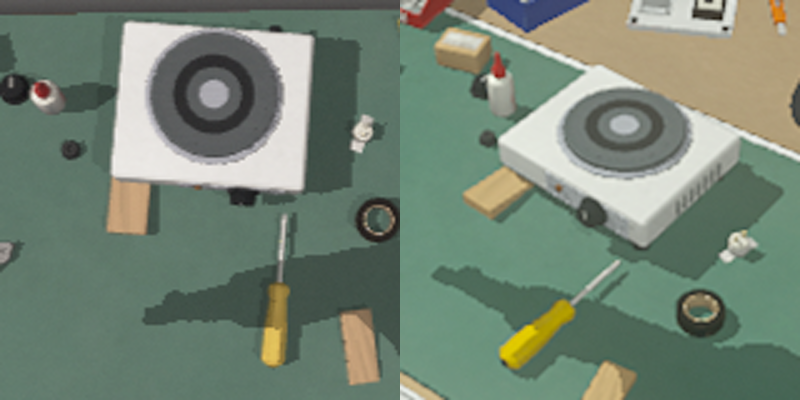

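The wedge lies straight under the front left corner ((130,205) in the top half). The hot plate has moved less than 0.1 px, and the other things look untouched.

```bash
python3 -c "
from bench import r
print(r.hand_in())"
```

```text
the job is handed in; nothing more can be done
None
```

The job is done and handed in: the corner first gave about 7 mm, the wedge went in until snug at about 10 N, and a 14 N press then moved it only about 0.4 mm, with no visible shift of the hot plate and the hand clear.

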